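# Test a chopping board for damp at two marked points

## Robot

A 6-joint arm with a two-finger parallel gripper is mounted at the origin on a cart in front of the work surface, level with it; the furniture and walls round the work are solid. World frame = base frame: x ahead of the robot, y to its left, z up, the work surface at z = 0. Lengths are in m, angles in rad, forces in N, time in s.
With the tool pointing down it reaches from about 0.375 to 0.9 m from the base axis. Payload 3.1 kg.
Tool frame: the origin (TCP) lies on the centre line of the jaws, within the pads' length; the fingertips stand 19 mm ahead of it and the grasp point (between the pads) is the TCP; z points along the fingers, y is the line along which they close (so a half turn about z gives the same grasp; the last joint's range is limited). The gripper opens to 85 mm and grips with 20 to 120 N. Pads are 22 mm wide; open, the fingers measure 114 mm over their backs; the gripper's body (76 mm by 85 mm) begins 54 mm behind the grasp point. The pads swing forward as they close: fully open they stand 13 mm farther back than shut.
Start: joints at [0.938, 0.527, 1.433, -0, 1.181, -0.178], TCP at [0.275, 0.561, 0.226] pointing down, gripper open.
Joint ranges: [-3.08, 3.08], [-0.75, 2.2], [0.22, 2.44], [-1.43, 4.57], [0, 2.65], [-2.85, 2.85]. Speed limits (rad/s): [2.79, 2.79, 3.14, 3.14, 3.14, 3.14].

## Interface

Orientations are given as a unit quaternion [x, y, z, w].
In Python, from station import manip gives the robot as it stands.
- The arm moves only by the tool servo_tool, never from a script. Its argument "rows" is a list that holds one entry, the list of rows, each a list of 7 numbers: the turn, a rotation vector about the tool's x, y, z in degrees, then the shift along the tool's x, y, z in m, then the gripper command: -1 is shut, 1 is fully open, values between are in proportion. In form: [[[wx, wy, wz, tx, ty, tz, jaw], ...]]. A call has 1 to 8 rows; each row shifts and turns the commanded pose from where the row before left it, along the tool's axes as they then stand; what a row does not reach is not made up. A row lasts 1/12 s, in which the tool goes at most 41.7 mm and 7.16 degrees, less where a joint would pass 70% of its speed; a pose out of reach is approached as far as the arm can. A call is refused whole if a number of a shift passes 0.0417 or a number of a turn 7.16, either way. A call with a gripper value outside its range is refused whole. The fingers move at their own pace and stop on an object; "squeeze" is the grip in N (left out, the last holds). Time passes only in rows, so rows that do not move let the fingers close. It gives the time, the measured TCP pose, the force, the opening and the grip force at its end, in the units of the state.
- manip.sense(): the state, without advancing time (a new reading comes with each control period).
- manip.snapshot(name): name is "scene" or "top" or "wrist"; returns the picture (420x560x3 uint8, blue, green, red); there is no depth.
- manip.camera_info(name): a dict with "K" (3x3 intrinsics, pixels), "camera_from_world" (4x4, takes a point from world to camera coordinates). Camera axes: x right, y down, z forward; pixel columns grow to the right and rows downward; lengths in m; the calibration is good to about 2 mm. A picture is of the moment at which its call begins: read the wrist's pose just before it. camera_info takes no time and is no camera call; for the wrist camera it gives the pose at the moment of the call.
- manip.sign_off(): hands the job in; it is judged then, once.
The state is a dict: "t": time; "q": joint angles; "qd": joint speeds; "tau": joint torques, N m; "tcp_pos": TCP position; "tool_rot": TCP orientation; "force": force on the tool from outside, world axes, zero at the start; "ft_torque": the same for the moment, N m; "finger_gap": opening from 0.0 (shut) to 1.0 (fully open); "gripper_force": force on a finger pad.
Only numpy, scipy, OpenCV 4.12 (cv2) and the standard library are available. Lean on these libraries where they do the work, as an engineer would, in place of code of your own. Each camera call takes 0.05 s, during which the arm holds its last target. There are 200 camera calls.

## Task

Check whether the chopping board is dry: take the pencil-shaped moisture meter out of its black stand and, holding it upright, lightly touch its tip to the middle of the test point marked with a dot, resting there for half a second or so, and then in the same way to the test point marked with a cross. Afterwards put the meter back upright in its stand, collar down on the rim, and let go.

Things in the scene. Friction and masses are not known exactly. Their poses are not given: they have to be found in the camera images.
- meter_grip (a point): Moisture meter, 0.13 kg: upright round white plastic body 28 mm in diameter, with a 44 mm collar at its foot and a steel rod 9 mm thick below that. This point is where to grip, on the axis half-way up the white part, 46 mm above the collar's underside, 44 mm below the top, 98 mm above the rod's tip. z points up along the body; yaw does not matter.
- meter_point (a point): The tip of the meter's rod, which must touch: 52 mm below the collar's underside, inside the stand at the start. The rod's end, 6 mm thick, is a soft spring plunger with 8 mm of travel: it pushes back with about 1 N at first touch and 3.3 N when fully pressed in.
- meter: The same moisture meter; the origin is on its axis at the underside of the collar, z up along the body.
- stand_top (a point): Centre of the mouth of the meter's fixed black round stand: 62 mm high and 62 mm in diameter (72 mm at the foot), with a round hole 24 mm wide and 57 mm deep. The meter's rod hangs in the hole and the underside of its collar rests on the rim, at this height. z is up.
- mark_round: Test point with a dot: a pale wooden disc 44 mm in diameter with one dark dot 26 mm wide in its middle, fixed on the brown wooden chopping board (150 x 290 x 18 mm). The origin is the centre of its underside, 18 mm above the worktop; its upper face is 20 mm above the worktop.
- mark_cross: Test point with a cross: the same pale disc (44 mm, origin at the centre of its underside, upper face 20 mm above the worktop) on the same board, with a dark cross 36 mm wide. A third such disc, with a single dark bar, is not needed. The three lie about 95 mm apart in a row along the board, in any order.
Mind the look-alikes: they are no part of the job. What is shaped like the meter but green is not meant.

How it is judged:
By the outcome, as a careful person would: the job done as asked, in the order asked, and still so for the second after the job is handed in, with the robot touching nothing.
It also fails if it takes over 51 s, if anything falls off the work surface, if the arm or the gripper's body presses on something with over 40 N, if the wrist force passes 120 N, or if a joint passes its speed limit or range.

## Working session

There is one attempt and no reset: what is moved stays moved. The work goes in short steps, Python scripts to look and compute and a tool call to move; the robot and the scene stay as the last step left them, time stands still between calls to the robot, and variables do not carry over. Pictures are saved under pics/ and viewed, at most 12 in all, crops included, and the job is handed in when it is done.

Besides the shell and the picture viewer there is one more tool, called after ">>>" by a JSON object that holds its "method" and its "body", one argument or row to a line. servo_tool: Moves the arm, as the interface text tells. Its arguments: {"type":"object","properties":{"rows":{"type":"array","items":{"type":"array","items":{"type":"array","items":{"type":"number"}}}},"squeeze":{"type":"number"}},"required":["rows"]}

```bash
mkdir -p pics; cat > h.py <<'E'
import numpy as np, cv2
from station import manip
def ray(cam,uv,z,info=None):
    i=info or manip.camera_info(cam); K=np.array(i["K"]);T=np.array(i["camera_from_world"])
    R=T[:3,:3];c=-R.T@T[:3,3]
    d=R.T@np.linalg.solve(K,[uv[0],uv[1],1.]); return c+d*(z-c[2])/d[2]
def proj(cam,p):
    i=manip.camera_info(cam);T=np.array(i["camera_from_world"]);q=np.array(i["K"])@(T@np.r_[p,1])[:3];return q[:2]/q[2]
E
python3 - <<'E'
from h import *
for n in("top","scene"):
    cv2.imwrite(f"pics/{n}0.png",manip.snapshot(n))
s=manip.sense();print(s["t"],s["tcp_pos"],s["tool_rot"])
E
```

```text
0.1 [0.27412646 0.56094295 0.22462832] [ 2.25452665e-01  9.74253624e-01 -9.05968817e-04 -3.88105666e-04]
```

View pics/top0.png

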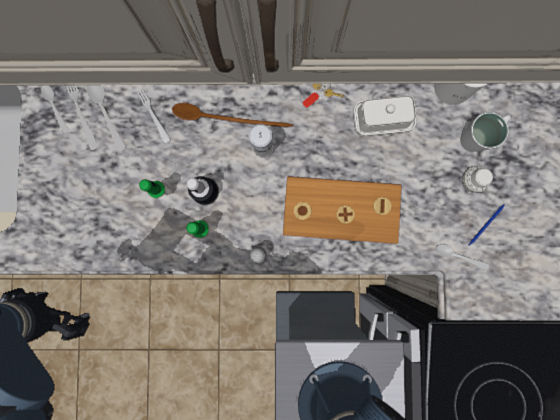

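View pics/scene0.png

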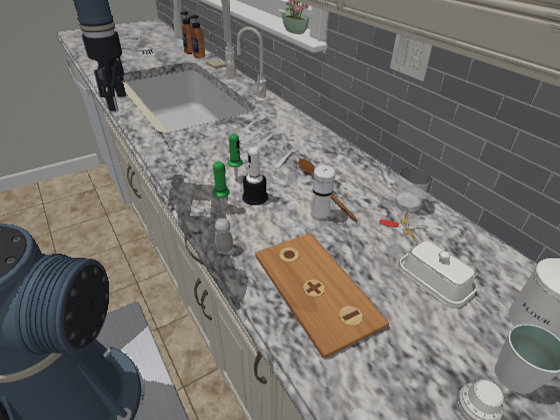

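Top view: the white meter's top is near (194,184), its stand near (204,190), the dot near (302,211), the cross near (345,214) and the bar near (382,206). Green look-alikes stand at (152,187) and (197,229).

```bash
python3 - <<'E'
from h import *
im=cv2.imread("pics/top0.png")
a=cv2.resize(im[165:245,130:230],None,fx=6,fy=6,interpolation=cv2.INTER_CUBIC)
cv2.imwrite("pics/c1.png",a)
b=cv2.resize(im[175:245,280:405],None,fx=6,fy=6,interpolation=cv2.INTER_CUBIC)
cv2.imwrite("pics/c2.png",b)
print("stand",ray("top",(204,190),.062),"top",ray("top",(193,184),.152))
for n,p in dict(dot=(302,211),cross=(345,214),bar=(382,206)).items(): print(n,ray("top",p,.02))
for n,p,z in(("g1",(147,184),.15),("g2",(192,226),.15),("shaker",(260,133),.13)): print(n,ray("top",p,z))
E
```

```text
stand [0.52395367 0.32828296 0.062     ] top [0.52647126 0.3350524  0.152     ]
dot [0.47579311 0.09053628 0.02      ]
cross [ 0.46816868 -0.01660816  0.02      ]
bar [ 0.48806176 -0.10898334  0.02      ]
g1 [0.52693311 0.43714388 0.15      ]
g2 [0.43428781 0.33635966 0.15      ]
shaker [0.64550285 0.1894505  0.13      ]
```

View pics/c1.png

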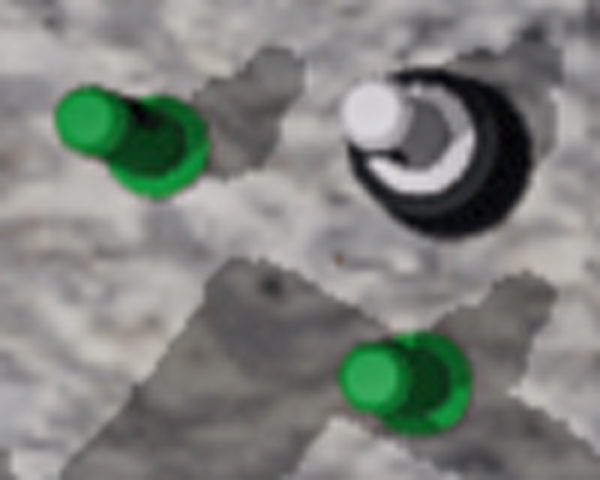

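View pics/c2.png

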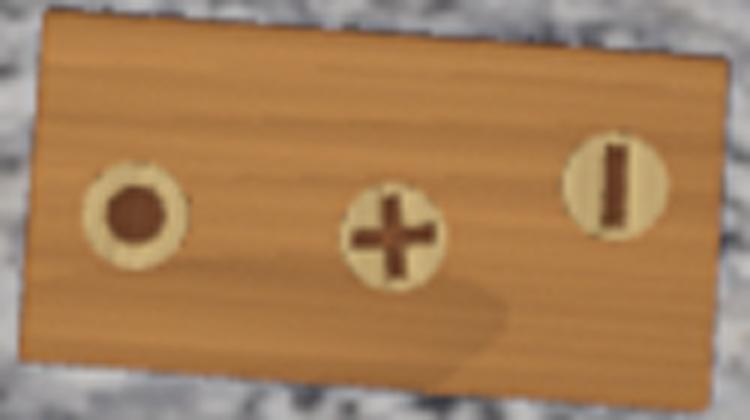

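The crop shows the meter top at about (192,184), its collar at about (200,187), the dot at (302,210.4) and the cross at (345,214.2). The tool's present yaw keeps the fingers clear of both green ones, so I'll move above the meter with it.

>>> {"method": "servo_tool", "body": {
  "rows": [
    [[0,0,0,-0.027,-0.008,0,1],[0,0,0,-0.027,-0.008,0,1],[0,0,0,-0.027,-0.008,0,1],[0,0,0,-0.027,-0.008,0,1],[0,0,0,-0.027,-0.008,0,1],[0,0,0,-0.027,-0.008,0,1],[0,0,0,-0.027,-0.008,0,1],[0,0,0,-0.027,-0.008,0,1]]
  ]
}}

```text
t: 0.77
tcp_pos: [0.441, 0.4079, 0.2251]
tool_rot: [0.225, 0.974, -0.0, -0.0]
force: [-0.7, -0.5, -0.0]
finger_gap: 1.003
gripper_force: 0.0
```

>>> {"method": "servo_tool", "body": {
  "rows": [
    [[0,0,0,-0.027,-0.008,0,1],[0,0,0,-0.027,-0.008,0,1],[0,0,0,-0.027,-0.008,0,1],[0,0,0,-0.018,-0.008,0,1],[0,0,0,0,0,0,1],[0,0,0,0,0,0,1],[0,0,0,0,0,0,1]]
  ]
}}

```text
t: 1.35
tcp_pos: [0.5145, 0.337, 0.225]
tool_rot: [0.226, 0.974, -0.0, -0.001]
force: [-0.1, 1.7, -0.1]
finger_gap: 1.001
gripper_force: 0.0
```

```bash
python3 - <<'E'
from h import *
s=manip.sense();print(s["t"],s["tcp_pos"],s["tool_rot"],s["force"])
i=manip.camera_info("wrist");T=np.array(i["camera_from_world"]);print(-T[:3,:3].T@T[:3,3],T[:3,:3])
cv2.imwrite("pics/w1.png",manip.snapshot("wrist"))
for p in((.525,.332,.152),(.525,.332,.062)):print(proj("wrist",p))
print("collar",ray("top",(199.6,187.6),.07),ray("top",(192.1,183.9),.152))
for p in((302.1,210.4),(345.1,214.3)): print(ray("top",p,.02))
E
```

```text
1.35 [0.51450089 0.33703664 0.22504315] [ 2.25502660e-01  9.74242226e-01 -1.99031052e-04 -7.71995378e-04] [-0.11182421  1.7058461  -0.07514765]
[0.44437352 0.37170727 0.37295467] [[ 0.43940249  0.89828907 -0.00148225]
 [ 0.8542515  -0.41734984  0.30995723]
 [ 0.27781257 -0.13746219 -0.95074935]]
[277.47573039 232.12898802]
[277.64087721 201.50391701]
collar [0.52879232 0.33734384 0.07      ] [0.52669625 0.33703756 0.152     ]
[0.4772952  0.09028048 0.02      ]
[ 0.46741896 -0.01684862  0.02      ]
```

View pics/w1.png

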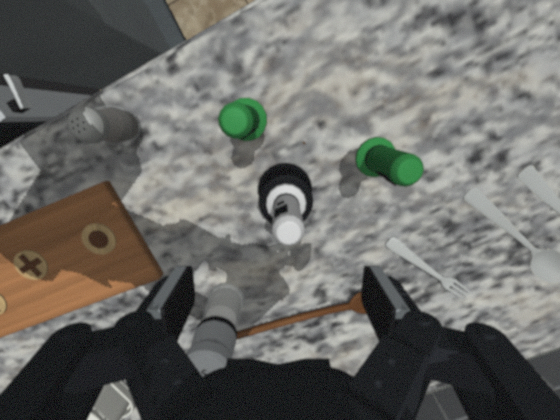

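Wrist view: the meter top is at about (288,231) and the stand's rim centre at about (286,198). The dot is at (98.5,239) and the cross at (30.5,265).

```bash
python3 - <<'E'
from h import *
print(ray("wrist",(288,230.5),.152),ray("wrist",(287.5,203),.07),ray("wrist",(98.5,239),.02),ray("wrist",(30.5,265),.02))
im=cv2.imread("pics/w1.png")
a=cv2.resize(im[155:255,240:340],None,fx=6,fy=6,interpolation=cv2.INTER_CUBIC);cv2.imwrite("pics/c3.png",a)
E
```

```text
[0.52748174 0.34037006 0.152     ] [0.5291373  0.34192241 0.07      ] [0.47855915 0.0913085  0.02      ] [ 0.46928395 -0.01553941  0.02      ]
```

View pics/c3.png

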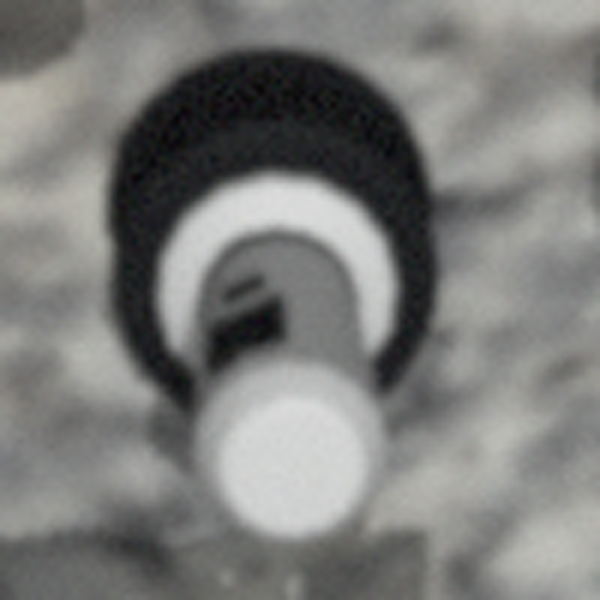

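>>> {"method": "servo_tool", "body": {
  "rows": [
    [[0,0,0,-0.011,0.0075,0,1],[0,0,0,0,0,0.015,1],[0,0,0,0,0,0.02,1],[0,0,0,0,0,0.02,1],[0,0,0,0,0,0.02,1],[0,0,0,0,0,0.02,1],[0,0,0,0,0,0.02,1],[0,0,0,0,0,0,1]]
  ],
  "squeeze": 40
}}

```text
t: 2.07
tcp_pos: [0.5245, 0.3387, 0.1065]
tool_rot: [0.224, 0.974, -0.003, -0.004]
force: [-1.4, -0.6, -0.2]
finger_gap: 0.997
gripper_force: 0.0
```

>>> {"method": "servo_tool", "body": {
  "rows": [
    [[0,0,0,0,0,0,0.2],[0,0,0,0,0,0,-0.2],[0,0,0,0,0,0,-0.3],[0,0,0,0,0,0,-0.6],[0,0,0,0,0,0,-1],[0,0,0,0,0,0,-1],[0,0,0,0,0,0,-1],[0,0,0,0,0,0,-1]]
  ],
  "squeeze": 40
}}

```text
t: 2.73
tcp_pos: [0.5293, 0.3393, 0.112]
tool_rot: [0.226, 0.974, 0.001, 0.001]
force: [-0.5, 0.9, 5.7]
finger_gap: 0.314
gripper_force: 39.7
```

```bash
python3 - <<'E'
from h import *
s=manip.sense();print(s["t"],s["tcp_pos"],s["tool_rot"],s["force"],s["finger_gap"],s["gripper_force"])
cv2.imwrite("pics/w2.png",manip.snapshot("wrist"))
E
```

```text
2.7333 [0.52934814 0.33927238 0.11199779] [2.25535040e-01 9.74234111e-01 9.18741321e-04 9.99252926e-04] [-0.52205858  0.90855944  5.69579956] 0.31438629124248774 39.6945218089968
```

View pics/w2.png

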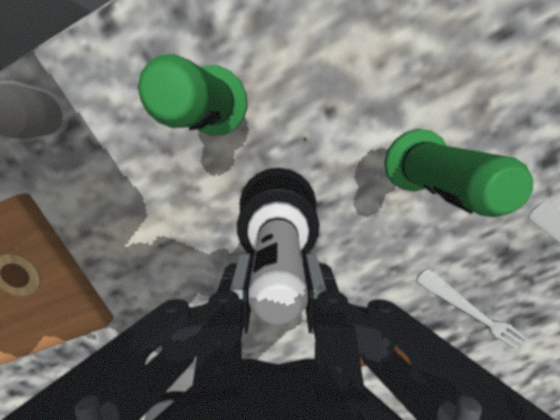

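The meter is gripped: collar centre near u=278, its upper edge near v=203, body centred between the pads. Lifting.

```bash
python3 - <<'E'
from h import *
for z in(.068,.072): print(ray("wrist",(277.7,203),z)+.022*np.array([.899,-.439,0]))
E
```

```text
[0.53000507 0.33919478 0.068     ]
[0.5289286  0.33971442 0.072     ]
```

>>> {"method": "servo_tool", "body": {
  "rows": [
    [[0,0,0,0,0,-0.005,-1],[0,0,0,0,0,-0.01,-1],[0,0,0,0,0,-0.015,-1],[0,0,0,0,0,-0.015,-1],[0,0,0,0,0,-0.015,-1],[0,0,0,0,0,-0.015,-1],[0,0,0,0,0,-0.015,-1],[0,0,0,0,0,0,-1]]
  ]
}}

```text
t: 3.45
tcp_pos: [0.5303, 0.3395, 0.2042]
tool_rot: [0.225, 0.974, 0.002, 0.003]
force: [0.2, -0.1, -1.8]
finger_gap: 0.309
gripper_force: 39.5
```

>>> {"method": "servo_tool", "body": {
  "rows": [
    [[0,0,0,-0.0025,-0.01,0,-1],[0,0,0,-0.005,-0.02,0,-1],[0,0,0,-0.005,-0.02,0,-1],[0,0,0,-0.005,-0.02,0,-1],[0,0,0,-0.005,-0.02,0,-1],[0,0,0,-0.005,-0.02,0,-1],[0,0,0,-0.005,-0.02,0,-1],[0,0,0,-0.005,-0.02,0,-1]]
  ]
}}

```text
t: 4.12
tcp_pos: [0.4944, 0.1857, 0.1992]
tool_rot: [0.225, 0.974, -0.001, -0.002]
force: [0.7, -0.7, -1.4]
finger_gap: 0.317
gripper_force: 39.6
```

>>> {"method": "servo_tool", "body": {
  "rows": [
    [[0,0,0,-0.005,-0.02,0,-1],[0,0,0,-0.005,-0.02,0,-1],[0,0,0,-0.005,-0.02,0,-1],[0,0,0,-0.005,-0.02,0,-1],[0,0,0,-0.0055,-0.0155,0,-1],[0,0,0,0,0,0,-1],[0,0,0,0,0,0,-1],[0,0,0,0,0,0,-1]]
  ]
}}

```text
t: 4.78
tcp_pos: [0.4767, 0.0906, 0.2]
tool_rot: [0.226, 0.974, 0.0, -0.001]
force: [-0.3, -0.3, -1.5]
finger_gap: 0.309
gripper_force: 39.7
```

```bash
python3 - <<'E'
from h import *
s=manip.sense();print(s["t"],s["tcp_pos"],s["tool_rot"],s["force"])
a=manip.snapshot("wrist");b=manip.snapshot("scene")
cv2.imwrite("pics/w3.png",np.hstack([cv2.resize(a,(400,300)),cv2.resize(b[60:360,170:450],(400,428))[:300]]))
cv2.imwrite("pics/w3full.png",a);cv2.imwrite("pics/s3.png",b)
p=s["tcp_pos"]
print(proj("wrist",(p[0],p[1],.02)),proj("wrist",(p[0],p[1],p[2]-.1)))
E
```

```text
4.7833 [0.47666135 0.09063428 0.19997015] [ 2.25746999e-01  9.74185698e-01  3.55040133e-05 -7.18489064e-04] [-0.31290615 -0.31109674 -1.51476988]
[277.17637663 187.28041532] [276.95392939 208.08066819]
```

View pics/w3full.png

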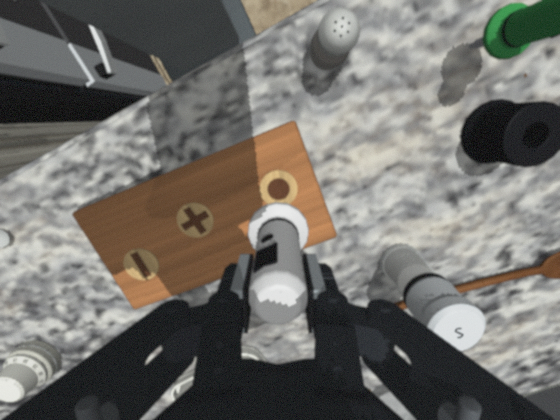

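Dot at (279,187.5), cross at (195,219.5), stand hole at about (536,131).

```bash
python3 - <<'E'
from h import *
p=manip.sense()["tcp_pos"]
B=np.array([[-.899,.439],[.439,.899]])
for n,uv,z in(("dot",(279,187.5),.02),("cross",(195,219.5),.02),("stand",(536,131),.062)):
    r=ray("wrist",uv,z);print(n,r,"tool shift",B@(r-p)[:2])
E
```

```text
dot [0.47782034 0.09241661 0.02      ] tool shift [-0.00017856  0.00148094]
cross [ 0.4690293  -0.01534644  0.02      ] tool shift [-0.0395834  -0.09925731]
stand [0.52624078 0.34004945 0.062     ] tool shift [0.06500227 0.24535943]
```

>>> {"method": "servo_tool", "body": {
  "rows": [
    [[0,0,0,0,0.002,0.01,-1],[0,0,0,0,0,0.015,-1],[0,0,0,0,0,0.015,-1],[0,0,0,0,0,0.015,-1],[0,0,0,0,0,0.01,-1],[0,0,0,0,0,0.005,-1],[0,0,0,0,0,0,-1],[0,0,0,0,0,0,-1]]
  ]
}}

```text
t: 5.55
tcp_pos: [0.4781, 0.0928, 0.1302]
tool_rot: [0.225, 0.974, -0.0, -0.0]
force: [-0.9, -0.4, -1.1]
finger_gap: 0.316
gripper_force: 39.7
```

```bash
python3 - <<'E'
from h import *
s=manip.sense();print(s["t"],s["tcp_pos"],s["force"])
a=manip.snapshot("wrist")[120:300,180:380];b=manip.snapshot("scene")
p=s["tcp_pos"];u,v=proj("scene",(p[0],p[1],.05)).astype(int);print(u,v)
b=b[max(v-70,0):v+50,max(u-60,0):u+60]
cv2.imwrite("pics/v4.png",np.hstack([cv2.resize(a,(400,360),interpolation=2),cv2.resize(b,(360,360),interpolation=2)]))
E
```

```text
5.55 [0.47810074 0.0927699  0.13017591] [-0.92487066 -0.36293274 -1.09872323]
289 243
```

View pics/v4.png

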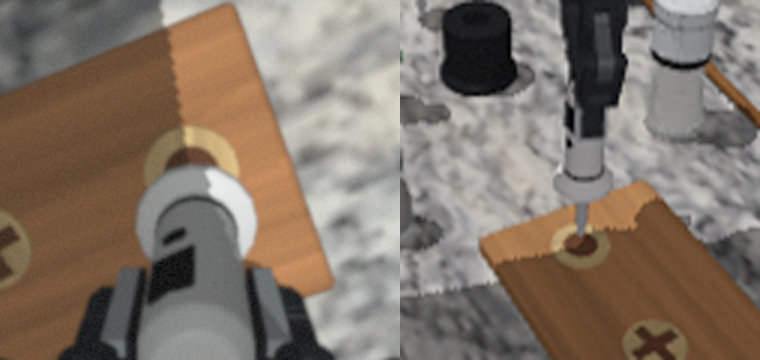

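The rod's tip hangs just above the dot's middle in both views, upright. Descending to touch.

>>> {"method": "servo_tool", "body": {
  "rows": [
    [[0,0,0,0,0,0.003,-1],[0,0,0,0,0,0.003,-1],[0,0,0,0,0,0.002,-1],[0,0,0,0,0,0.0015,-1],[0,0,0,0,0,0.0015,-1],[0,0,0,0,0,0,-1],[0,0,0,0,0,0,-1]]
  ]
}}

```text
t: 6.23
tcp_pos: [0.4782, 0.0923, 0.1196]
tool_rot: [0.225, 0.974, -0.0, 0.0]
force: [-0.2, -0.6, -0.0]
finger_gap: 0.31
gripper_force: 39.8
```

>>> {"method": "servo_tool", "body": {
  "rows": [
    [[0,0,0,0,0,0.0015,-1],[0,0,0,0,0,0,-1],[0,0,0,0,0,0,-1],[0,0,0,0,0,0,-1],[0,0,0,0,0,0,-1],[0,0,0,0,0,0,-1],[0,0,0,0,0,0,-1],[0,0,0,0,0,0,-1]]
  ]
}}

```text
t: 6.9
tcp_pos: [0.4782, 0.0923, 0.1181]
tool_rot: [0.225, 0.974, 0.0, 0.0]
force: [-0.3, -0.5, 1.1]
finger_gap: 0.314
gripper_force: 39.9
```

>>> {"method": "servo_tool", "body": {
  "rows": [
    [[0,0,0,0,0,0,-1],[0,0,0,0,0,0,-1]]
  ]
}}

```text
t: 7.07
tcp_pos: [0.4782, 0.0923, 0.118]
tool_rot: [0.225, 0.974, 0.0, 0.0]
force: [0.6, 0.1, 0.7]
finger_gap: 0.315
gripper_force: 39.9
```

>>> {"method": "servo_tool", "body": {
  "rows": [
    [[0,0,0,0,0,-0.01,-1],[0,0,0,0,0,-0.02,-1],[0,0,0,-0.006,-0.015,0,-1],[0,0,0,-0.008,-0.02,0,-1],[0,0,0,-0.008,-0.02,0,-1],[0,0,0,-0.008,-0.02,0,-1],[0,0,0,-0.006,-0.016,0,-1],[0,0,0,-0.003,-0.0095,0,-1]]
  ]
}}

```text
t: 7.73
tcp_pos: [0.4689, -0.0166, 0.1478]
tool_rot: [0.226, 0.974, -0.0, -0.0]
force: [-0.5, -0.3, -1.0]
finger_gap: 0.313
gripper_force: 39.7
```

>>> {"method": "servo_tool", "body": {
  "rows": [
    [[0,0,0,0,0,0.01,-1],[0,0,0,0,0,0.008,-1],[0,0,0,0,0,0,-1],[0,0,0,0,0,0,-1]]
  ]
}}

```text
t: 8.07
tcp_pos: [0.4683, -0.0145, 0.1294]
tool_rot: [0.225, 0.974, 0.0, -0.001]
force: [0.1, 0.1, -1.0]
finger_gap: 0.308
gripper_force: 39.7
```

```bash
python3 - <<'E'
from h import *
s=manip.sense();print(s["t"],s["tcp_pos"],s["force"])
a=manip.snapshot("wrist")[120:300,180:380];b=manip.snapshot("scene")
p=s["tcp_pos"];u,v=proj("scene",(p[0],p[1],.05)).astype(int);print(u,v)
b=b[max(v-70,0):v+50,max(u-60,0):u+60]
cv2.imwrite("pics/v5.png",np.hstack([cv2.resize(a,(400,360),interpolation=2),cv2.resize(b,(360,360),interpolation=2)]))
E
```

```text
8.0667 [ 0.46826189 -0.01446714  0.12937186] [ 0.12728435  0.08438115 -1.01379859]
314 277
```

View pics/v5.png

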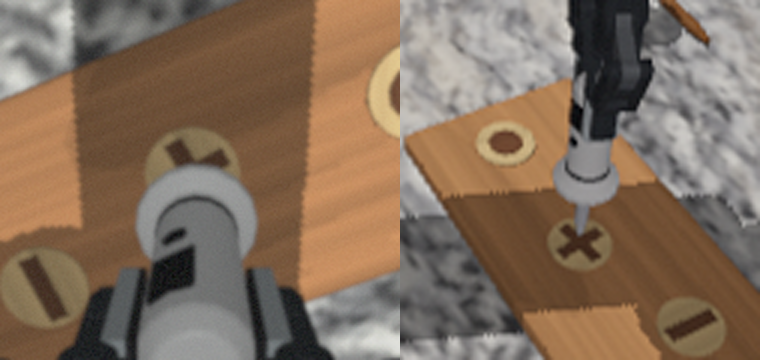

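The tip stands over the centre of the cross. Descending to touch, as before.

>>> {"method": "servo_tool", "body": {
  "rows": [
    [[0,0,0,0,0,0.003,-1],[0,0,0,0,0,0.003,-1],[0,0,0,0,0,0.002,-1],[0,0,0,0,0,0.0015,-1],[0,0,0,0,0,0.0015,-1],[0,0,0,0,0,0.001,-1],[0,0,0,0,0,0,-1],[0,0,0,0,0,0,-1]]
  ]
}}

```text
t: 8.83
tcp_pos: [0.4692, -0.0151, 0.1181]
tool_rot: [0.226, 0.974, 0.0, 0.0]
force: [0.5, -0.1, 0.4]
finger_gap: 0.314
gripper_force: 39.9
```

>>> {"method": "servo_tool", "body": {
  "rows": [
    [[0,0,0,0,0,0,-1],[0,0,0,0,0,0,-1],[0,0,0,0,0,0,-1],[0,0,0,0,0,0,-1],[0,0,0,0,0,0,-1],[0,0,0,0,0,0,-1],[0,0,0,0,0,0,-1],[0,0,0,0,0,0,-1]]
  ]
}}

```text
t: 9.5
tcp_pos: [0.469, -0.0151, 0.118]
tool_rot: [0.225, 0.974, 0.0, 0.0]
force: [0.1, 0.7, 0.5]
finger_gap: 0.316
gripper_force: 39.9
```

>>> {"method": "servo_tool", "body": {
  "rows": [
    [[0,0,0,0,0,-0.012,-1],[0,0,0,0,0,-0.025,-1],[0,0,0,0,0,-0.025,-1],[0,0,0,0,0,-0.02,-1],[0,0,0,0.004,0.012,0,-1],[0,0,0,0.007,0.024,0,-1],[0,0,0,0.007,0.024,0,-1],[0,0,0,0.007,0.024,0,-1]]
  ]
}}

```text
t: 10.17
tcp_pos: [0.4831, 0.0719, 0.1999]
tool_rot: [0.226, 0.974, -0.0, -0.0]
force: [0.0, 0.4, -1.9]
finger_gap: 0.311
gripper_force: 39.7
```

>>> {"method": "servo_tool", "body": {
  "rows": [
    [[0,0,0,0.007,0.024,0,-1],[0,0,0,0.007,0.024,0,-1],[0,0,0,0.007,0.024,0,-1],[0,0,0,0.007,0.024,0,-1],[0,0,0,0.007,0.024,0,-1],[0,0,0,0.007,0.024,0,-1],[0,0,0,0.007,0.024,0,-1],[0,0,0,0.007,0.024,0,-1]]
  ]
}}

```text
t: 10.83
tcp_pos: [0.517, 0.2693, 0.1994]
tool_rot: [0.225, 0.974, -0.001, -0.001]
force: [0.8, -0.6, -1.9]
finger_gap: 0.313
gripper_force: 39.7
```

>>> {"method": "servo_tool", "body": {
  "rows": [
    [[0,0,0,0.007,0.024,0,-1],[0,0,0,0.007,0.024,0,-1],[0,0,0,0.007,0.021,0,-1],[0,0,0,0,0,0,-1],[0,0,0,0,0,0,-1],[0,0,0,0,0,0,-1]]
  ]
}}

```text
t: 11.33
tcp_pos: [0.5282, 0.3389, 0.1992]
tool_rot: [0.225, 0.974, -0.001, -0.001]
force: [0.5, -1.0, -1.2]
finger_gap: 0.309
gripper_force: 39.8
```

```bash
python3 - <<'E'
from h import *
s=manip.sense();print(s["t"],s["tcp_pos"],s["force"],s["tool_rot"])
a=manip.snapshot("wrist")[120:300,180:380];b=manip.snapshot("scene")
p=s["tcp_pos"];u,v=proj("scene",(p[0],p[1],.08)).astype(int);print(u,v)
for q in ((p[0],p[1],.102),(p[0],p[1],.062)): print(proj("scene",q), proj("wrist",q))
b=b[max(v-60,0):v+60,max(u-60,0):u+60]
cv2.imwrite("pics/v6.png",np.hstack([cv2.resize(a,(400,360),interpolation=2),cv2.resize(b,(360,360),interpolation=2)]))
E
```

```text
11.3333 [0.52818224 0.3388736  0.19920238] [ 0.52488122 -1.00586913 -1.23152511] [ 2.25279648e-01  9.74293378e-01 -9.82923945e-04 -7.25963667e-04]
254 172
[253.78593391 165.78206052] [278.08168234 208.52114004]
[254.18960814 178.6656482 ] [278.11931748 196.63097188]
```

View pics/v6.png

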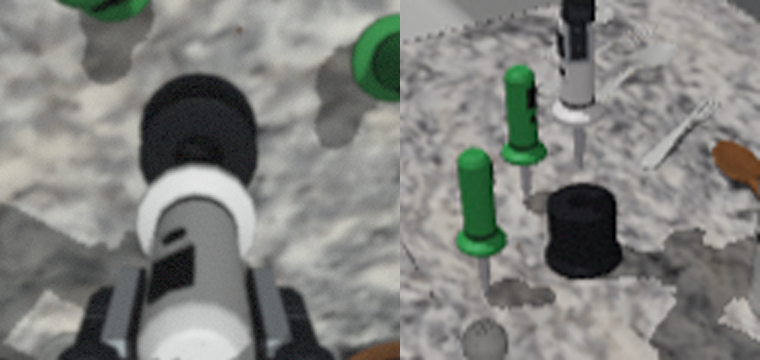

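The hole appears directly below the tip in both views, within about 1.5 mm against 7.5 mm of slack. Lowering.

>>> {"method": "servo_tool", "body": {
  "rows": [
    [[0,0,0,0.0005,0.001,0.01,-1],[0,0,0,0,0,0.015,-1],[0,0,0,0,0,0.015,-1],[0,0,0,0,0,0.015,-1],[0,0,0,0,0,0.015,-1],[0,0,0,0,0,0.01,-1],[0,0,0,0,0,0.003,-1],[0,0,0,0,0,0,-1]]
  ]
}}

```text
t: 12.1
tcp_pos: [0.5283, 0.3401, 0.1158]
tool_rot: [0.226, 0.974, -0.001, -0.001]
force: [0.4, -0.7, -0.7]
finger_gap: 0.308
gripper_force: 39.8
```

>>> {"method": "servo_tool", "body": {
  "rows": [
    [[0,0,0,0,0,0.002,-1],[0,0,0,0,0,0.001,-1],[0,0,0,0,0,0,-1],[0,0,0,0,0,0,-1]]
  ],
  "squeeze": 20
}}

```text
t: 12.43
tcp_pos: [0.5293, 0.3409, 0.1147]
tool_rot: [0.225, 0.974, 0.0, 0.001]
force: [-0.0, -1.2, -1.2]
finger_gap: 0.313
gripper_force: 39.8
```

>>> {"method": "servo_tool", "body": {
  "rows": [
    [[0,0,0,0,0,0.0015,-1],[0,0,0,0,0,0,-1],[0,0,0,0,0,0,-1]]
  ]
}}

```text
t: 12.68
tcp_pos: [0.5289, 0.3408, 0.1126]
tool_rot: [0.225, 0.974, 0.0, 0.0]
force: [-0.3, -0.6, -1.3]
finger_gap: 0.312
gripper_force: 39.8
```

>>> {"method": "servo_tool", "body": {
  "rows": [
    [[0,0,0,0,0,0.001,-1],[0,0,0,0,0,0,-1],[0,0,0,0,0,0,-1]]
  ]
}}

```text
t: 12.93
tcp_pos: [0.5291, 0.3409, 0.112]
tool_rot: [0.225, 0.974, 0.0, 0.0]
force: [-1.2, 0.2, 2.3]
finger_gap: 0.315
gripper_force: 40.1
```

Contact (+3.5 N): the collar is on the rim. Releasing gently.

>>> {"method": "servo_tool", "body": {
  "rows": [
    [[0,0,0,0,0,0,-0.35],[0,0,0,0,0,0,-0.3],[0,0,0,0,0,0,-0.25],[0,0,0,0,0,0,-0.1],[0,0,0,0,0,0,0.2],[0,0,0,0,0,0,0.5],[0,0,0,0,0,0,0.8],[0,0,0,0,0,0,0.8]]
  ]
}}

```text
t: 13.6
tcp_pos: [0.5289, 0.3408, 0.1114]
tool_rot: [0.225, 0.974, -0.0, -0.0]
force: [-0.0, -0.8, -0.9]
finger_gap: 0.898
gripper_force: 0.0
```

>>> {"method": "servo_tool", "body": {
  "rows": [
    [[0,0,0,0,0,-0.01,0.8],[0,0,0,0,0,-0.02,0.8],[0,0,0,0,0,-0.025,0.8],[0,0,0,0,0,-0.025,0.8],[0,0,0,0,0,-0.025,0.8],[0,0,0,0,0,-0.02,0.8],[0,0,0,0,0,0,0.8],[0,0,0,0,0,0,0.8]]
  ]
}}

```text
t: 14.27
tcp_pos: [0.5296, 0.3411, 0.2386]
tool_rot: [0.225, 0.974, 0.001, 0.002]
force: [0.2, 0.2, 0.1]
finger_gap: 0.9
gripper_force: 0.0
```

```bash
python3 - <<'E'
from h import *
s=manip.sense();print(s["t"],s["tcp_pos"],s["force"],s["finger_gap"])
a=manip.snapshot("wrist")[130:290,190:370];b=manip.snapshot("scene")[110:230,194:314]
cv2.imwrite("pics/v7.png",np.hstack([cv2.resize(a,(405,360),interpolation=2),cv2.resize(b,(360,360),interpolation=2)]))
E
```

```text
14.2667 [0.52964425 0.34113824 0.23856936] [0.24551124 0.23131105 0.10104296] 0.8999724922263915
```

View pics/v7.png

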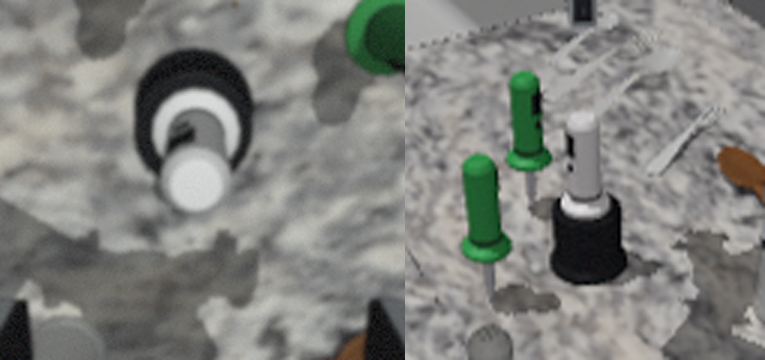

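The meter stands upright in its stand with the collar on the rim, and the gripper is clear of it.

```bash
python3 -c "
from station import manip
print(manip.sign_off())"
```

```text
the job is handed in; nothing more can be done
None
```

The meter touched the dot and then the cross, resting over half a second on each, and is back upright in its stand, collar on the rim and released; the job was handed in at about 14 s.

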